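# Hook the leaflet tray into the slotted stand and press it home

## Task

Hang the white leaflet tray on the grey display stand: put its two claws through the upper pair of slots, let them drop behind the uprights and press the tray down until the roller catch snaps shut and the tray hangs fully home, then let go of it. Press firmly but with care, never hard enough to strain the stand, and leave the sanitiser bottle, the pen cup and the mask box where they are.

Things in the scene. Friction and masses are not known exactly. Their poses are not given: they have to be found in the camera images.
- tray: White loose leaflet tray, 0.22 kg, standing on the table. Origin: bottom middle of the rear face of its back plate (120 wide, 90 high, 5 thick). x points out of the rear, as the claws do; z up. The floor reaches to x -90 with a 22 high rim. Rear carries claws and striker, front a blue fin to grip. It hangs with its x along the stand's x.
- tray_fin (a point): Top middle of the tray's blue fin, the place to grip: fin 12 thick (tray y -6 to 6), x -55 to -5, z 4 to 108. Nothing else stands within 50 of it on either side above the rim.
- tray_claw (a point): Lower rear tip of the tray's left steel claw (tray x 14, y 40, z 49); the right one is at y -40. Each claw is 6 wide (y): neck x 0 to 14, z 62 to 70; downturned tip x 7 to 14, z 49 to 70.
- tray_striker (a point): Shoulder of the striker, an arrowhead pointing down on the tray's rear at y 0: flat shoulder at z 20, head 9 wide, x 5 to 19, lower point at z 12.5; above it a neck 5 wide up to z 50. It goes down between the catch rollers.
- stand: Fixed display stand: grey foot 180 wide, x -60 to 110, and two slotted steel uprights (y +40, -40; 30 wide, sheet 5 thick, x 0 to 5; tops at z 194). Origin on the table midway in the plane of their front face; x points to the rear: the tray goes in along +x. THE UPRIGHTS WITH SLOTS AND CATCH ARE CLAMPED AT AN UNKNOWN HEIGHT, up to 12 above or below all heights given; poses do not show it.
- stand_slot (a point): Nominal (true one up to 12 higher or lower) middle of the lower edge of the left upper slot, z 122, y 40. Slots are 14 wide, 49 high; a lower pair, not to be used, is 64 below. With the tray's origin at z 87 the claws pass the slots at any setting; push in until the back plate meets the uprights, then it slides down 15 to 39 to home.
- stand_home (a point): Nominal place of the tray's origin when home (stand z 60; true one up to 12 higher or lower, then claw necks rest on the slots' lower edges). Over the last 13 mm the striker spreads the rollers: 8 rising to 15 N downward, plus rubbing; 4 mm before home they snap in. At home resistance rises steeply. Pressing down with over 30 N strains the stand.
- catch (a joint): Left of two sprung orange rollers between the uprights (8 diameter, axis along stand x, x 7 to 19, nominal z 84.5, same unknown height). Value: metres pushed outwards, 0 when empty. Left plus right: about 0.007 as the striker head passes, about 0.003 when locked on its neck (0.0015 each if the tray hangs centred).
- catch_right (a joint): The right roller of the catch, mirror image of the left one: metres pushed outwards, 0 when empty.
- sanitiser: Clear hand sanitiser bottle with a blue cap, 56 diameter, 130 high, loose. Origin at the centre of its underside. To be left alone.
- pen_cup: Black pen cup, 72 diameter, 90 high, pens up to 125, loose. Origin at the centre of its underside. To be left alone.
- mask_box: White and blue carton of face masks, 110 x 80 x 60 high, loose. Origin at the centre of its underside. To be left alone.
Not all that is in view belongs to the job. Of the things shaped like the tray, the white one is meant. Of the things shaped like the stand, the grey one is meant.

How it is judged:
By the outcome, as a careful person would: the job done as asked, in the order asked, and still so for the second after the job is handed in, with the robot touching nothing.
It also fails if it takes over 48 s, if anything falls off the work surface, if the arm or the gripper's body presses on something with over 40 N, if the wrist force passes 120 N, or if a joint passes its speed limit or range.

## Robot

A 6-joint arm with a two-finger parallel gripper is mounted at the origin on the work surface. World frame = base frame: x ahead of the robot, y to its left, z up, the work surface at z = 0. Lengths are in mm, angles in rad, forces in N, time in s.
With the tool pointing down it reaches from about 275 to 850 mm from the base axis. Payload 5.2 kg.
Tool frame: the origin (TCP) lies at the very end of the fingers, on their centre line; the grasp point (between the pads) lies 19 mm behind it; z points along the fingers, y is the line along which they close (so a half turn about z gives the same grasp; the last joint's range is limited). The gripper opens to 85 mm and grips with 20 to 120 N. Pads are 22 mm wide; open, the fingers measure 114 mm over their backs; the gripper's body (76 mm by 85 mm) begins 54 mm behind the grasp point. The pads swing forward as they close: fully open they stand 13 mm farther back than shut.
Start: joints at [-1.319, 0.259, 1.535, -0, 1.348, -0.203], TCP at [241.626, -494.087, 231.31] pointing down, gripper open.
Joint ranges: [-3.14, 3.14], [-0.91, 2.08], [0.19, 2.58], [-1.22, 4.36], [0.22, 2.71], [-3.12, 3.12]. Speed limits (rad/s): [2.57, 2.57, 3.14, 3.14, 3.14, 3.14].

## Interface

Orientations are given as a unit quaternion [x, y, z, w].
In Python, from workcell import r, capture gives the robot as it stands. The module is installed in compiled form; this text tells all that it offers.
- The arm moves only by the tool servo_tool, never from a script. Its argument "series" is a list that holds one entry, the list of rows, each a list of 7 numbers: the opening, from -1 (shut) to 1 (fully open), then the shift along the tool's x, y, z in mm, then the turn, a rotation vector about the tool's x, y, z in rad. In form: [[[jaw, x, y, z, ax, ay, az], ...]]. A call has 1 to 5 rows; each row shifts and turns the commanded pose from where the row before left it, along the tool's axes as they then stand; what a row does not reach is not made up. A row lasts 1/10 s, in which the tool goes at most 50 mm and 8.59 degrees, less where a joint would pass 70% of its speed; a pose out of reach is approached as far as the arm can. A call with a gripper value outside its range is refused whole. The fingers move at their own pace and stop on an object; "grip_force" is the grip in N (left out, the last holds). Time passes only in rows, so rows that do not move let the fingers close. It gives the time, the measured TCP pose, the force, the opening and the grip force at its end, in the units of the state.
- r.get_state(): the state, without advancing time (a new reading comes with each control period).
- capture(name): name is "scene" or "top" or "wrist"; returns a dict with "img" (480x640x3 uint8, blue, green, red), "range_z" (480x640 float32, mm along the optical axis (not along the pixel's ray), 0 where there is no reading), "K" (3x3 intrinsics, pixels), "view" (4x4, takes a point from world to camera coordinates); the wrist camera has in their place "T_tool_cam" (4x4, takes a point from camera to tool coordinates, whose origin is the TCP and whose axes are the flange's). Camera axes: x right, y down, z forward; pixel columns grow to the right and rows downward; lengths in mm; the calibration is good to about 2 mm. The wrist camera is an equidistant fisheye: a pixel r from the principal point sees the ray r / f radians off the axis. A picture is of the moment at which its call begins: read the wrist's pose just before it.
- r.finish_job(): hands the job in; it is judged then, once.
The state is a dict: "time_s": time; "qpos": joint angles; "joint_velocities": joint speeds; "joint_efforts": joint torques, N m; "eef_pos": TCP position; "ee_rot": TCP orientation; "wrist_force": force on the tool from outside, world axes, zero at the start; "ft_torque": the same for the moment, N m; "gripper_width": finger opening in mm; "gripper_force": force on a finger pad.
Only numpy, scipy, OpenCV 4.12 (cv2) and the standard library are available. Lean on these libraries where they do the work, as an engineer would, in place of code of your own. Each camera call takes 0.05 s, during which the arm holds its last target. There are 200 camera calls.

## Working session

There is one attempt and no reset: what is moved stays moved. The work goes in short steps, Python scripts to look and compute and a tool call to move; the robot and the scene stay as the last step left them, time stands still between calls to the robot, and variables do not carry over. Pictures are saved under pics/ and viewed, at most 10 in all, crops included, and the job is handed in when it is done.

Besides the shell and the picture viewer there is one more tool, called after ">>>" as name(argument=value, ...), one argument or row to a line, values as JSON. servo_tool: Moves the arm, as the interface text tells. Its arguments: {"type":"object","properties":{"series":{"type":"array","items":{"type":"array","items":{"type":"array","items":{"type":"number"}}}},"grip_force":{"type":"number"}},"required":["series"]}

```bash
mkdir -p pics; cat > h.py <<'E'
import numpy as np, cv2
from workcell import r, capture
def pts(c):
    z=c["range_z"].astype(float);K=c["K"];v,u=np.mgrid[:480,:640]
    P=np.stack([(u-K[0,2])/K[0,0]*z,(v-K[1,2])/K[1,1]*z,z,np.ones_like(z)],-1)
    W=P@np.linalg.inv(c["view"]).T
    return np.where(z[...,None]>0,W[...,:3],np.nan)
E
python3 - <<'E'
from h import *
a=capture("scene");b=capture("top")
np.savez("m.npz",si=a["img"],sp=pts(a),ti=b["img"],tp=pts(b))
cv2.imwrite("pics/s.png",a["img"]);cv2.imwrite("pics/t.png",b["img"])
for c in(a,b):print(c["K"].round(1).tolist(),np.linalg.inv(c["view"])[:3].round(3).tolist(),(c["range_z"]>0).mean())
s=r.get_state();print(s)
E
```

```text
[[470.6, 0.0, 322.3], [0.0, 470.6, 242.1], [0.0, 0.0, 1.0]] [[0.854, 0.375, -0.361, 965.55], [0.521, -0.611, 0.596, -807.386], [0.003, -0.697, -0.717, 987.421]] 0.9958854166666666
[[560.1, 0.0, 313.0], [0.0, 560.1, 238.8], [0.0, 0.0, 1.0]] [[0.005, -0.998, 0.058, 452.823], [-1.0, -0.006, -0.017, -49.946], [0.018, -0.058, -0.998, 1363.823]] 0.9961881510416667
{'time_s': 0.1, 'qpos': array([-1.31879597e+00,  2.59310717e-01,  1.53600268e+00,  3.79433517e-05,
        1.34802289e+00, -2.02795602e-01]), 'joint_velocities': array([ 0.00104824, -0.00252021, -0.00399149,  0.00042802,  0.00093929,
        0.00059481]), 'joint_efforts': array([ 2.60134570e-03, -4.46969569e+01, -2.91248918e+01, -8.14730640e-06,
        6.27305606e-03,  4.08838872e-06]), 'eef_pos': array([ 241.51335384, -493.5886068 ,  230.52433741]), 'ee_rot': array([ 9.74256879e-01,  2.25439069e-01, -2.95302037e-06, -8.72008670e-04]), 'wrist_force': array([-0.08931806, -0.26784251,  0.88347137]), 'ft_torque': array([ 0.01612525, -0.03936803,  0.04600911]), 'gripper_force': 0.0, 'gripper_width': 85.16910792325575}
```

View pics/s.png

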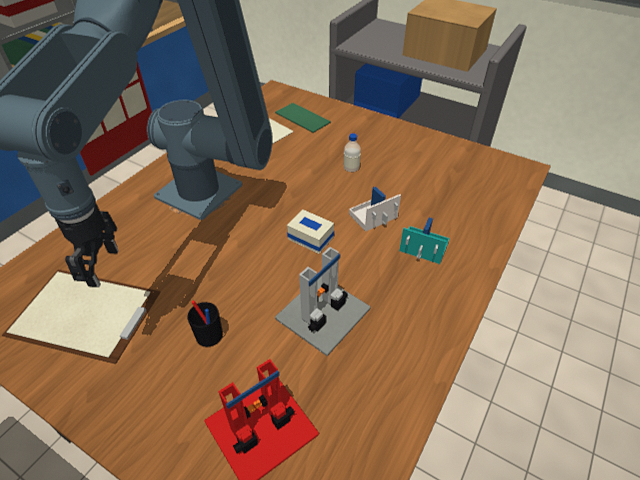

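View pics/t.png

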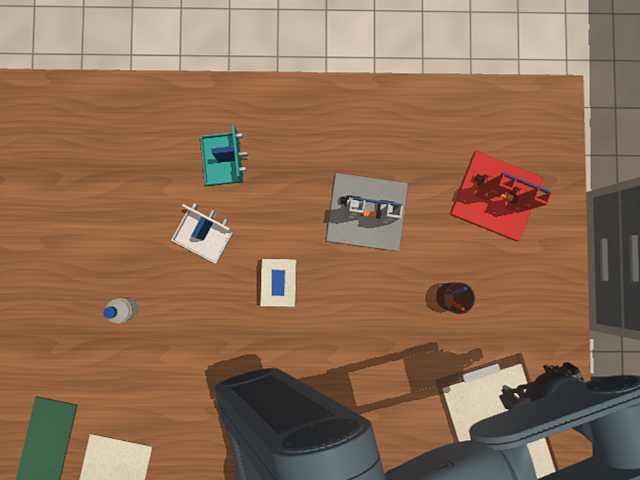

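```bash
python3 - <<'E'
from h import *
m=np.load("m.npz");ti,tp,si,sp=[m[k] for k in("ti","tp","si","sp")]
cv2.imwrite("pics/c.png",cv2.resize(ti[115:265,165:425],None,fx=3,fy=3,interpolation=2))
def reg(P,uc,name,lo,hi,blue=None,img=None):
    u0,u1,v0,v1=uc
    q=P[v0:v1,u0:u1].reshape(-1,3);c=img[v0:v1,u0:u1].reshape(-1,3).astype(int)
    k=(q[:,2]>lo)&(q[:,2]<hi)
    isb=c[:,0]>c[:,2]+30
    if blue is not None:k&=(isb==blue)
    q=q[k]
    if len(q)<5:print(name,"few");return
    (cx,cy),(w,h),a=cv2.minAreaRect(q[:,:2].astype(np.float32))
    m=q.mean(0);d=np.linalg.svd(q[:,:2]-m[:2])[2][0]
    print(name,len(q),"mean",m.round(1),"rect",round(cx,1),round(cy,1),round(w,1),round(h,1),round(a,1),"dir deg",round(np.degrees(np.arctan2(d[1],d[0])),2))
T=(165,240,198,268)
reg(tp,T,"top fin",102,114,True,ti)
reg(tp,T,"top plate",84,96,False,ti)
reg(tp,T,"top rim",18,27,False,ti)
reg(tp,T,"top claws",58,74,False,ti)
S=(322,412,170,255)
reg(tp,S,"stand top",175,215,None,ti);reg(tp,S,"stand top grey",175,215,False,ti)
reg(tp,S,"stand all>3",3,20,None,ti)
S2=(275,372,245,355)
reg(sp,S2,"scene stand top",175,215,None,si);reg(sp,S2,"scene foot",3,20,None,si)
T2=(345,405,183,232)
reg(sp,T2,"sc fin",102,114,True,si);reg(sp,T2,"sc plate",84,96,False,si)
q=tp[170:255,322:412].reshape(-1,3);print(np.histogram(q[:,2],bins=np.arange(-5,225,5)))
for n,(u0,u1,v0,v1) in dict(box=(255,300,255,310),cup=(425,480,275,320),san=(100,138,295,325)).items():
    q=tp[v0:v1,u0:u1].reshape(-1,3);q=q[q[:,2]>30];print(n,q.min(0).round(),q.max(0).round())
E
```

```text
top fin 103 mean [551.4 185.3 107.8] rect 552.0 185.4 10.5 48.0 63.1 dir deg 153.22
top plate 115 mean [576.5 173.   90.5] rect 576.4 174.6 120.0 6.8 62.6 dir deg -117.46
top rim 176 mean [528.4 200.8  22.2] rect 547.4 189.1 120.9 108.1 62.9 dir deg 63.89
top claws 42 mean [583.1 167.7  68.6] rect 578.2 164.0 103.9 19.6 62.2 dir deg -118.72
stand top 289 mean [ 591.7 -203.1  185.1] rect 590.6 -201.7 110.2 32.1 82.0 dir deg -97.62
stand top grey 191 mean [ 585.8 -202.3  186.2] rect 590.6 -201.7 110.2 32.1 82.0 dir deg 82.42
stand all>3 4516 mean [ 597.9 -200.7   11.7] rect 599.2 -204.6 206.6 218.5 0.3 dir deg 145.56
scene stand top 348 mean [ 594.4 -205.4  182. ] rect 593.3 -202.6 113.2 33.5 81.7 dir deg -97.65
scene foot 2874 mean [ 613.2 -215.4   10.5] rect 565.1 -152.9 256.4 367.8 28.2 dir deg -62.79
sc fin 60 mean [556.1 183.1 106.8] rect 556.8 183.9 14.1 50.0 62.3 dir deg -28.17
sc plate 94 mean [579.  170.1  88.1] rect 578.4 171.9 118.2 11.6 63.4 dir deg -116.97
(array([ 985, 1331,  876, 2500,  787,   25,    9,   21,   43,   60,   47,
         71,   68,    9,    6,   10,   26,   52,   41,   24,   14,    8,
         16,   17,   42,    8,   11,   18,   14,   16,   13,   10,   15,
         13,   26,   37,   37,   93,  128,   30,    1,    0,    0,    0,
          0]), array([ -5,   0,   5,  10,  15,  20,  25,  30,  35,  40,  45,  50,  55,
        60,  65,  70,  75,  80,  85,  90,  95, 100, 105, 110, 115, 120,
       125, 130, 135, 140, 145, 150, 155, 160, 165, 170, 175, 180, 185,
       190, 195, 200, 205, 210, 215, 220]))
box [373. -31.  32.] [484.  49.  68.]
cup [ 360. -439.   30.] [ 431. -368.  131.]
san [336. 343.  31.] [391. 396. 137.]
```

View pics/c.png

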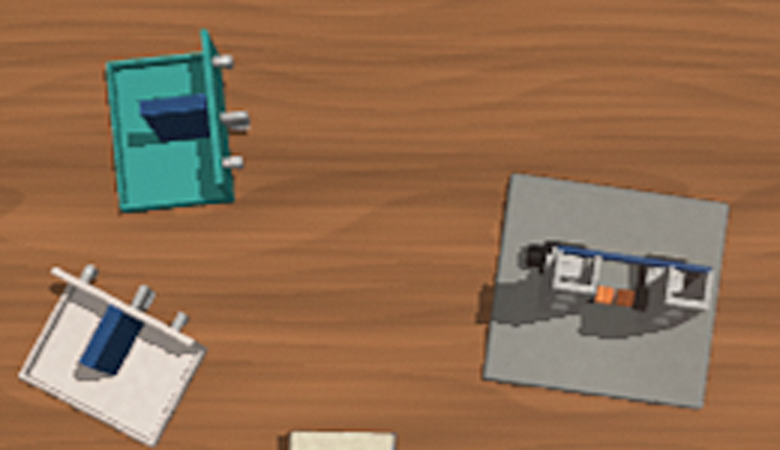

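```bash
python3 - <<'E'
from h import *
m=np.load("m.npz");ti,tp,si,sp=[m[k] for k in("ti","tp","si","sp")]
cv2.imwrite("pics/d.png",cv2.resize(si[240:360,270:380],None,fx=5,fy=5,interpolation=2))
q=tp[160:265,315:420];c=ti[160:265,315:420].astype(int)
k=(q[...,2]>8)&(q[...,2]<22)&(np.ptp(c,axis=2)<25)
F=q[k];print(F[:,2].mean(),np.median(F[:,2]));R=cv2.minAreaRect(F[:,:2].astype(np.float32));print(R)
k8=cv2.morphologyEx(k.astype(np.uint8),cv2.MORPH_OPEN,np.ones((3,3)));R=cv2.minAreaRect(q[k8>0][:,:2].astype(np.float32));print(R)
th=np.radians(-7.6);e=np.array([np.cos(th),np.sin(th)]);n=np.array([-e[1],e[0]])
C=np.array(R[0])
for nm,P,I,w in(("top",tp,ti,(322,412,170,255)),("scene",sp,si,(275,372,245,355))):
    u0,u1,v0,v1=w;Q=P[v0:v1,u0:u1].reshape(-1,3);I=I[v0:v1,u0:u1].reshape(-1,3).astype(int)
    a=(Q[:,:2]-C)@e;b=(Q[:,:2]-C)@n
    bl=I[:,0]>I[:,2]+25;org=I[:,2]>I[:,0]+90
    for z0,z1,s,l in((188,205,bl<1,"tops"),(150,215,bl,"blue"),(70,100,org,"orange"),(110,180,bl<1,"mid"),(30,65,bl<1,"low")):
        g=s&(Q[:,2]>z0)&(Q[:,2]<z1)
        if g.sum()>3:print(nm,l,g.sum(),"a",np.percentile(a[g],[2,50,98]).round(1),"b",np.percentile(b[g],[2,50,98]).round(1),"z",np.percentile(Q[g,2],[2,50,98]).round(1))
    g=(Q[:,2]>160);print(np.histogram(a[g],bins=np.arange(-45,50,5)))
E
```

```text
12.957954155842964 12.888413889359413
((599.3582763671875, -203.2965545654297), (179.4388427734375, 169.2037353515625), 82.3006820678711)
((599.4561767578125, -203.28335571289062), (179.4360809326172, 168.9599151611328), 82.27481079101562)
top tops 74 a [-24.8 -20.3   0.5] b [-54.  -26.6  55.1] z [188.1 189.3 194.3]
top blue 116 a [2.1 3.7 6.3] b [-52.4   1.4  50.4] z [173.3 182.6 188.8]
top orange 48 a [-17.2 -12.1  -7.4] b [-12.6   2.8  12.6] z [76.6 81.7 86.7]
top mid 250 a [-24.9 -16.    2.8] b [-52.5 -24.7  55.3] z [111.5 144.9 178.9]
top low 319 a [-24.8  11.4  28.5] b [-60.8  30.4  67.7] z [31.5 48.3 60.7]
(array([  0,   0,   0,   2, 105,  27,  26,  27,  30, 110,  38,   0,   0,
         0,   0,   0,   0,   0]), array([-45, -40, -35, -30, -25, -20, -15, -10,  -5,   0,   5,  10,  15,
        20,  25,  30,  35,  40,  45]))
scene tops 12 a [-21.  -12.    2.2] b [-51.6 -27.3  52.4] z [188.  188.6 190.2]
scene blue 164 a [-5.4  7.7 10. ] b [-53.8  -4.3  50.4] z [164.3 179.2 184.4]
scene orange 34 a [-15.   -8.6  -2.7] b [-9.6  5.9 14.7] z [75.8 80.6 83.4]
scene mid 592 a [-21.4  -6.1   8.9] b [-56.2 -27.   54. ] z [111.4 149.  179.2]
scene low 660 a [-21.4  13.6  32.1] b [-66.3 -27.   66.9] z [31.4 46.2 63. ]
(array([  0,   0,   0,   0,  38, 120,  63,  59,  48,  45, 179,   4,   0,
         0,   0,   0,   0,   0]), array([-45, -40, -35, -30, -25, -20, -15, -10,  -5,   0,   5,  10,  15,
        20,  25,  30,  35,  40,  45]))
```

View pics/d.png

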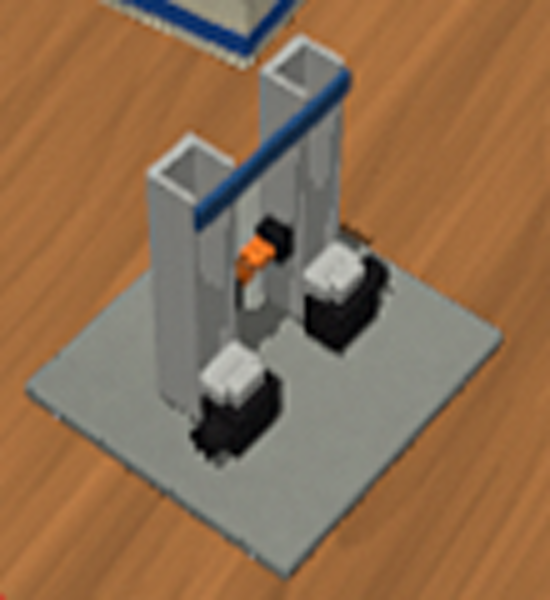

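The white tray at top-view pixel (203,232) fits the description. The teal one at (222,157) is a decoy. The grey stand at (368,212) is the target, and the red one at (500,196) is a decoy. The crops confirm this: the white tray's claws point up-right towards +x, and the stand's clamps and blue bar sit at its rear, also +x.

>>> servo_tool(
  series=[
    [[1, 0, 0, 0, 0, 0, 0.133], [1, 0, 0, 0, 0, 0, 0.133], [1, 0, 0, 0, 0, 0, 0.133], [1, 0, 0, 0, 0, 0, 0.133], [1, 0, 0, 0, 0, 0, 0.133]],
  ],
)

```text
time_s: 0.6
eef_pos: [241.5, -493.8, 230.8]
ee_rot: [0.994, -0.108, -0.0, -0.001]
wrist_force: [-0.3, -0.5, -0.1]
gripper_width: 85.5
gripper_force: 0.0
```

>>> servo_tool(
  series=[
    [[1, 0, 0, 0, 0, 0, 0.133], [1, 0, 0, 0, 0, 0, 0.132], [1, 0, -30, 0, 0, 0, 0], [1, -3, -48, 0, 0, 0, 0], [1, -3, -48, 0, 0, 0, 0]],
  ],
)

```text
time_s: 1.1
eef_pos: [293.9, -378.1, 230.6]
ee_rot: [0.972, -0.236, -0.0, -0.001]
wrist_force: [1.2, 0.3, -0.1]
gripper_width: 85.6
gripper_force: 0.0
```

>>> servo_tool(
  series=[
    [[1, -3, -48, 0, 0, 0, 0], [1, -3, -48, 0, 0, 0, 0], [1, -3, -48, 0, 0, 0, 0], [1, -3, -48, 0, 0, 0, 0], [1, -3, -48, 0, 0, 0, 0]],
  ],
)

```text
time_s: 1.6
eef_pos: [390.6, -157.1, 231.2]
ee_rot: [0.972, -0.236, 0.0, -0.0]
wrist_force: [0.4, 0.1, 0.1]
gripper_width: 85.3
gripper_force: 0.0
```

>>> servo_tool(
  series=[
    [[1, -3, -48, 0, 0, 0, 0], [1, -3, -48, 0, 0, 0, 0], [1, -3, -48, 0, 0, 0, 0], [1, -3, -48, 0, 0, 0, 0], [1, -3, -48, 0, 0, 0, 0]],
  ],
)

```text
time_s: 2.1
eef_pos: [487.1, 63.3, 231.2]
ee_rot: [0.972, -0.235, -0.0, 0.0]
wrist_force: [1.0, -0.5, 0.2]
gripper_width: 85.3
gripper_force: 0.0
```

>>> servo_tool(
  series=[
    [[1, -2, -45, 0, 0, 0, 0], [1, -2, -45, 0, 0, 0, 0], [1, 0, -45, 0, 0, 0, 0], [1, 0, 0, 0, 0, 0, 0], [1, 0, 0, 0, 0, 0, 0]],
  ],
)

```text
time_s: 2.6
eef_pos: [544.6, 183.8, 230.3]
ee_rot: [0.972, -0.234, -0.001, 0.001]
wrist_force: [-0.5, -0.1, -0.2]
gripper_width: 85.5
gripper_force: 0.0
```

```bash
cat >> h.py <<'E'
from scipy.spatial.transform import Rotation as Ro
def wpts(c,s):
    z=c["range_z"].astype(float);K=c["K"];v,u=np.mgrid[:480,:640]
    x=(u-K[0,2])/K[0,0];y=(v-K[1,2])/K[1,1];t=np.hypot(x,y);k=np.where(t>1e-6,np.tan(np.minimum(t,1.5))/np.maximum(t,1e-9),1)
    P=np.stack([x*k*z,y*k*z,z,np.ones_like(z)],-1)
    T=np.eye(4);T[:3,:3]=Ro.from_quat(s["ee_rot"]).as_matrix();T[:3,3]=s["eef_pos"]
    W=P@(T@c["T_tool_cam"]).T
    return np.where(z[...,None]>0,W[...,:3],np.nan)
def rect(q,n):
    R=cv2.minAreaRect(q[:,:2].astype(np.float32));print(n,len(q),np.round(R[0],1),np.round(R[1],1),round(R[2],1),"z",np.percentile(q[:,2],[5,50,95]).round(1))
E
python3 - <<'E'
from h import *
s=r.get_state();c=capture("wrist");cv2.imwrite("pics/w1.png",c["img"]);W=wpts(c,s)
print(s["eef_pos"],c["T_tool_cam"].round(2).tolist(),c["K"][0])
I=c["img"].astype(int);bl=(I[...,0]>I[...,2]+30)
near=np.linalg.norm(W[...,:2]-[560,182],axis=2)<90
rect(W[near&bl&(W[...,2]>100)&(W[...,2]<116)],"fin")
rect(W[near&~bl&(W[...,2]>84)&(W[...,2]<96)],"plate")
E
```

```text
[544.61409747 183.82568001 230.27795925] [[0.0, -0.96, -0.28, 71.25], [1.0, 0.0, -0.0, -0.48], [0.0, -0.28, 0.96, -143.37], [0.0, 0.0, 0.0, 1.0]] [371.64829954   0.         320.08253113]
fin 896 [555.1 184.9] [10.3 47. ] 63.0 z [107.7 108.8 109.9]
plate 1164 [577.9 172.8] [119.6   6.2] 62.7 z [86.4 90.7 92. ]
```

View pics/w1.png

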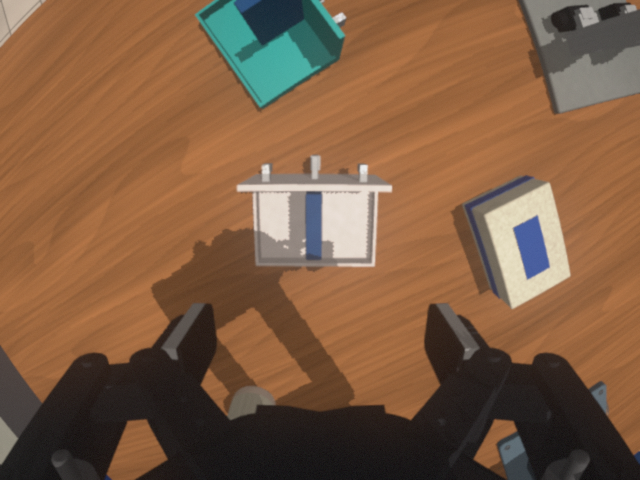

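The wrist view shows the tray at (316,225), square to the tool, with the fin centred at (314,227). Going down to grip.

>>> servo_tool(
  series=[
    [[1, 1, -5, 35, 0, 0, 0], [1, 0, 0, 45, 0, 0, 0], [1, 0, 0, 40, 0, 0, 0], [1, 0, 0, 23, 0, 0, 0], [1, 0, 0, 10, 0, 0, 0]],
  ],
)

```text
time_s: 3.15
eef_pos: [546.0, 185.2, 75.9]
ee_rot: [0.972, -0.236, -0.002, 0.001]
wrist_force: [-0.6, -1.0, -1.2]
gripper_width: 85.3
gripper_force: 0.0
```

>>> servo_tool(
  series=[
    [[-1, 0, 0, 0, 0, 0, 0], [-1, 0, 0, 0, 0, 0, 0], [-1, 0, 0, 0, 0, 0, 0], [-1, 0, 0, 0, 0, 0, 0], [-1, 0, 0, 0, 0, 0, 0]],
  ],
  grip_force=80,
)

```text
time_s: 3.65
eef_pos: [548.8, 187.2, 79.3]
ee_rot: [0.972, -0.235, 0.001, -0.0]
wrist_force: [-0.7, 0.2, 0.2]
gripper_width: 12.6
gripper_force: 0.0
```

>>> servo_tool(
  series=[
    [[-1, 0, 0, 0, 0, 0, 0], [-1, 0, 0, 0, 0, 0, 0], [-1, 0, 0, 0, 0, 0, 0]],
  ],
)

```text
time_s: 3.95
eef_pos: [549.0, 187.3, 79.5]
ee_rot: [0.972, -0.235, 0.001, -0.0]
wrist_force: [-1.1, -0.2, 6.6]
gripper_width: 10.4
gripper_force: 79.1
```

>>> servo_tool(
  series=[
    [[-1, 0, 0, -20, 0, 0, 0], [-1, 0, 0, -35, 0, 0, 0], [-1, 0, 0, -35, 0, 0, -0.1], [-1, 0, 0, -20, 0, 0, -0.12], [-1, 0, 0, 0, 0, 0, -0.118]],
  ],
)

```text
time_s: 4.45
eef_pos: [550.1, 187.5, 191.9]
ee_rot: [0.998, -0.066, 0.003, -0.001]
wrist_force: [0.1, -0.4, -1.6]
gripper_width: 11.0
gripper_force: 78.4
```

>>> servo_tool(
  series=[
    [[-1, -3, 25, 0, 0, 0, 0], [-1, -6, 40, 0, 0, 0, 0], [-1, -6, 45, 0, 0, 0, 0], [-1, -6, 45, 0, 0, 0, 0], [-1, -6, 45, 0, 0, 0, 0]],
  ],
)

```text
time_s: 4.95
eef_pos: [493.1, -8.4, 188.0]
ee_rot: [0.998, -0.068, -0.0, -0.0]
wrist_force: [0.3, -0.9, -1.7]
gripper_width: 11.0
gripper_force: 78.5
```

>>> servo_tool(
  series=[
    [[-1, -6, 45, 0, 0, 0, 0], [-1, -6, 45, 0, 0, 0, 0], [-1, -6, 45, 0, 0, 0, 0], [-1, -2, 30, 0, 0, 0, 0], [-1, 0, 15, 0, 0, 0, 0]],
  ],
)

```text
time_s: 5.45
eef_pos: [448.7, -185.2, 188.1]
ee_rot: [0.998, -0.07, -0.0, 0.0]
wrist_force: [-0.6, 0.4, -2.4]
gripper_width: 10.6
gripper_force: 78.6
```

>>> servo_tool(
  series=[
    [[-1, 0, 0, 0, 0, 0, 0], [-1, 0, 0, 0, 0, 0, 0], [-1, 0, 0, 0, 0, 0, 0]],
  ],
)

```text
time_s: 5.75
eef_pos: [449.8, -181.4, 188.1]
ee_rot: [0.998, -0.068, -0.0, -0.0]
wrist_force: [-0.6, -0.1, -2.0]
gripper_width: 11.0
gripper_force: 78.6
```

```bash
python3 - <<'E'
from h import *
s=r.get_state();c=capture("wrist");cv2.imwrite("pics/w2.png",c["img"]);W=wpts(c,s)
np.savez("w2.npz",W=W,img=c["img"],p=s["eef_pos"],q=s["ee_rot"]);print(s["eef_pos"],s["wrist_force"])
R=Ro.from_quat(s["ee_rot"]).as_matrix();L=(W-s["eef_pos"])@R   # tool coords
x=R[:2,0];print("yaw",np.degrees(np.arctan2(x[1],x[0])),"tilt",R[2,:2])
I=c["img"].astype(int);bl=(I[...,0]>I[...,2]+30)
near=(abs(L[...,0]-20)<60)&(abs(L[...,1])<75)
g=near&bl&(L[...,2]<0)&(L[...,2]>-50);rect(L[g],"fin(tool)")
for z0,z1 in((-20,-5),(-5,20)):
    g=near&~bl&(L[...,2]>z0)&(L[...,2]<z1)&(L[...,0]>15);
    if g.sum()>4:rect(L[g],f"plate(tool){z0}")
th=np.radians(-7.7);e=np.array([np.cos(th),np.sin(th)]);n=np.array([-e[1],e[0]]);O=np.array([574.7,-199.9])
S=np.dstack([(W[...,:2]-O)@e,(W[...,:2]-O)@n,W[...,2]])
k=(abs(S[...,0]-10)<45)&(abs(S[...,1])<75)
for z0,z1 in((60,120),(120,170),(170,182),(182,188),(188,194),(194,210)):
    g=k&(S[...,2]>z0)&(S[...,2]<z1)
    if g.sum()>4:print(z0,g.sum(),"x",np.percentile(S[g,0],[2,50,98]).round(1),"y",np.percentile(S[g,1],[1,50,99]).round(1))
E
```

```text
[ 449.84093643 -181.43785746  188.10248986] [-0.6485813  -0.12989212 -2.00671277]
yaw -7.781195272274446 tilt [-0.0005318  -0.00091835]
fin(tool) 3630 [ 5.7 -0.1] [11.4 49.8] 89.5 z [-30.1 -29.2 -28.3]
plate(tool)-20 5346 [32.6 -0.2] [  6.8 120.9] 0.0 z [-12.5 -11.   -6.3]
plate(tool)-5 4781 [42.2 -0.4] [120.3  14.9] 90.0 z [-3.7  8.4 17.9]
60 4492 x [ 1.1  8.5 26.3] y [-54.5  -3.8  52.7]
120 3054 x [ 1.   1.7 21.3] y [-55.3 -25.6  53.6]
170 1343 x [0.9 1.5 6.3] y [-55.2 -25.6  53.5]
182 1050 x [0.9 1.7 5.7] y [-55.4  23.9  53.7]
188 728 x [0.9 2.7 5.8] y [-55.4 -29.6  53.5]
```

View pics/w2.png

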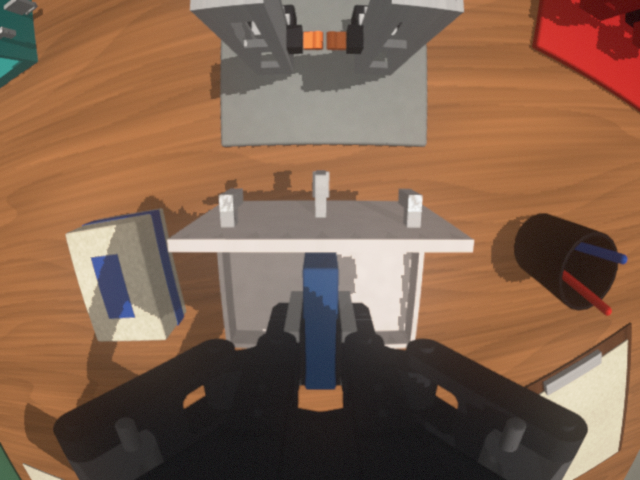

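The wrist view shows the tray square in the hand, with claws at (228,210) and (414,210) and striker at (321,190). The stand is ahead and nearly centred, with the orange rollers at (313,40) and (337,40). One quick fit gives the stand's yaw, centre and height.

```bash
python3 - <<'E'
from h import *
d=np.load("w2.npz");W=d["W"]
th=np.radians(-7.7);e=np.array([np.cos(th),np.sin(th)]);n=np.array([-e[1],e[0]]);O=np.array([574.7,-199.9])
S=np.dstack([(W[...,:2]-O)@e,(W[...,:2]-O)@n,W[...,2]])
k=(abs(S[...,0]-1.5)<2)&(abs(S[...,1])<58)&(S[...,2]>60);q=S[k]
for l,a in(("L",q[:,1]>20),("R",q[:,1]<-20)):print(l,a.sum(),np.median(q[a,0]),"y",np.percentile(q[a,1],[1,99]),"zmax",np.percentile(q[a,2],[98,99.8]))
T=S[(abs(S[...,0]-10)<30)&(abs(S[...,1])<58)&(S[...,2]>150)];print("top z",np.percentile(T[:,2],[95,99,99.8]))
# roller top
I=d["img"].astype(int);o=(I[...,2]>I[...,0]+90)&(abs(S[...,0]-12)<20)&(abs(S[...,1])<25)&(S[...,2]>60);print("roller",o.sum(),np.percentile(S[o],[2,50,98],axis=0).round(1))
# slot bottoms: strip at |y|~40 on front face, count of front points by z
for y0 in(40,-41):
    b=q[abs(q[:,1]-y0)<4];print(y0,np.histogram(b[:,2],bins=np.arange(60,196,4))[0])
E
```

```text
L 3189 1.4987674296980544 y [24.0428035 53.8757236] zmax [189.0996849  189.71786832]
R 3170 1.6015052749089227 y [-55.5998918  -25.65316897] zmax [189.12950254 189.78461982]
top z [188.96312121 189.5507191  189.90901365]
roller 599 [[  8.3 -13.7  80.4]
 [ 14.1   2.1  82.1]
 [ 19.9  13.4  83.7]]
40 [ 0  0  0  0  0  0  0  0  0  0 14 21 20 38 33  0  0  0  0  0  0  0  0  0
  0  0 36 47 56 56 59 92 68]
-41 [ 0  0  0  0  0  0  0  0  0  0 13 20 22 35 31  0  0  0  0  0  0  0  0  0
  0  0 26 47 59 51 64 78 70]
```

The height offset is about -4.5, so home is at origin z ≈ 55.5, or TCP z ≈ 134. Now aligning short of the slots.

>>> servo_tool(
  series=[
    [[-1, 15, 2, 12, 0, 0, 0], [-1, 25, 0, 10, 0, 0, 0], [-1, 18, 0, 0, 0, 0, 0], [-1, 8, 0, 0, 0, 0, 0], [-1, 0, 0, 0, 0, 0, 0]],
  ],
)

```text
time_s: 6.3
eef_pos: [515.7, -193.1, 166.2]
ee_rot: [0.998, -0.068, -0.0, -0.0]
wrist_force: [-0.1, 0.3, -0.9]
gripper_width: 10.8
gripper_force: 78.5
```

>>> servo_tool(
  series=[
    [[-1, 0, 0, 0, 0, 0, 0], [-1, 0, 0, 0, 0, 0, 0]],
  ],
)

```text
time_s: 6.5
eef_pos: [514.1, -193.4, 166.5]
ee_rot: [0.998, -0.068, -0.0, -0.0]
wrist_force: [0.2, -0.7, -1.9]
gripper_width: 10.6
gripper_force: 78.5
```

```bash
python3 - <<'E'
from h import *
s=r.get_state();c=capture("wrist");cv2.imwrite("pics/w3.png",c["img"]);W=wpts(c,s)
print(s["eef_pos"],s["wrist_force"],s["ee_rot"])
R=Ro.from_quat(s["ee_rot"]).as_matrix();L=(W-s["eef_pos"])@R
k=(abs(L[...,1])<62)&(L[...,2]<20)&(L[...,2]>-40)&(L[...,0]>48)&(L[...,0]<100)
q=L[k];f=np.percentile(q[:,0],5);q=q[q[:,0]<f+3];print("front x",np.median(q[:,0]),"y",np.percentile(q[:,1],[.5,99.5]))
for a in(q[:,1]>20,q[:,1]<-20):print(a.sum(),np.median(q[a,0]),np.percentile(q[a,1],[1,99]))
p=L[(abs(L[...,1])<75)&(L[...,2]>-13)&(L[...,2]<-8)&(L[...,0]>20)&(L[...,0]<42)];print("plate",np.percentile(p[:,0],[2,50,98]),"y",np.percentile(p[:,1],[.5,99.5]))
E
```

```text
[ 514.09711392 -193.43950426  166.45935768] [ 0.19646465 -0.70084777 -1.92533153] [ 9.97659098e-01 -6.83831929e-02 -2.49342849e-04 -4.00386556e-05]
front x 64.22859674693007 y [-55.49141778  53.62655163]
1283 64.25572189851599 [23.83569338 53.62746162]
1308 64.2094582596792 [-55.48567976 -25.62443319]
plate [30.41271444 33.24297243 35.52696918] y [-59.81197887  59.09696692]
```

View pics/w3.png

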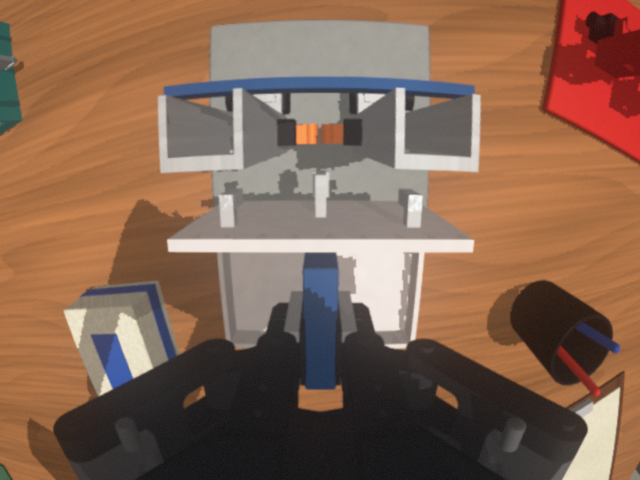

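Wrist view: the tray plate is at row 245 and the uprights' front at row 168. The tray needs a 0.6 mm sideways shift, and the gap to the uprights is about 28.7 mm. Inserting.

>>> servo_tool(
  series=[
    [[-1, 4, -0.6, 0, 0, 0, 0], [-1, 7, 0, 0, 0, 0, 0], [-1, 7, 0, 0, 0, 0, 0], [-1, 4, 0, 0, 0, 0, 0], [-1, 2, 0, 0, 0, 0, 0]],
  ],
)

```text
time_s: 7.05
eef_pos: [539.3, -196.7, 166.2]
ee_rot: [0.998, -0.068, -0.0, -0.0]
wrist_force: [0.2, 0.2, -2.6]
gripper_width: 10.7
gripper_force: 78.5
```

>>> servo_tool(
  series=[
    [[-1, 1.5, 0, 0, 0, 0, 0], [-1, 1, 0, 0, 0, 0, 0], [-1, 1, 0, 0, 0, 0, 0], [-1, 0, 0, 0, 0, 0, 0]],
  ],
)

```text
time_s: 7.45
eef_pos: [541.0, -196.9, 166.1]
ee_rot: [0.998, -0.068, -0.001, -0.0]
wrist_force: [-5.1, 0.5, 0.1]
gripper_width: 10.6
gripper_force: 79.0
```

Contact at -5 N, with the claws through. Going down to just above the catch.

>>> servo_tool(
  series=[
    [[-1, 0, 0, 3, 0, 0, 0], [-1, 0, 0, 4, 0, 0, 0], [-1, 0, 0, 4, 0, 0, 0], [-1, 0, 0, 3, 0, 0, 0], [-1, 0, 0, 0, 0, 0, 0]],
  ],
)

```text
time_s: 7.95
eef_pos: [541.1, -196.6, 151.7]
ee_rot: [0.998, -0.068, -0.001, -0.0]
wrist_force: [-5.3, 0.2, -3.5]
gripper_width: 10.3
gripper_force: 78.4
```

>>> servo_tool(
  series=[
    [[-1, 0, 0, 2, 0, 0, 0], [-1, 0, 0, 2, 0, 0, 0], [-1, 0, 0, 1, 0, 0, 0], [-1, 0, 0, 1, 0, 0, 0], [-1, 0, 0, 0, 0, 0, 0]],
  ],
  grip_force=110,
)

```text
time_s: 8.45
eef_pos: [541.0, -196.7, 146.4]
ee_rot: [0.998, -0.068, -0.001, -0.0]
wrist_force: [-6.7, 0.8, 0.7]
gripper_width: 10.4
gripper_force: 109.7
```

>>> servo_tool(
  series=[
    [[-1, 0, 0, 1, 0, 0, 0], [-1, 0, 0, 1, 0, 0, 0], [-1, 0, 0, 1, 0, 0, 0], [-1, 0, 0, 0, 0, 0, 0]],
  ],
)

```text
time_s: 8.85
eef_pos: [541.0, -196.9, 144.9]
ee_rot: [0.998, -0.068, -0.001, 0.0]
wrist_force: [-9.8, 1.9, 9.5]
gripper_width: 10.1
gripper_force: 111.3
```

>>> servo_tool(
  series=[
    [[-1, -0.5, 0, 1, 0, 0, 0], [-1, 0, 0, 1, 0, 0, 0], [-1, 0, 0, 0, 0, 0, 0]],
  ],
)

```text
time_s: 9.15
eef_pos: [541.0, -197.0, 143.4]
ee_rot: [0.998, -0.068, -0.0, 0.0]
wrist_force: [-10.0, 2.7, 12.7]
gripper_width: 10.1
gripper_force: 111.5
```

>>> servo_tool(
  series=[
    [[-1, 0, 0, 1, 0, 0, 0], [-1, 0, 0, 1, 0, 0, 0], [-1, 0, 0, 0, 0, 0, 0]],
  ],
)

```text
time_s: 9.45
eef_pos: [541.0, -196.9, 140.4]
ee_rot: [0.998, -0.068, -0.0, 0.0]
wrist_force: [-7.6, 1.8, 4.5]
gripper_width: 9.9
gripper_force: 110.7
```

>>> servo_tool(
  series=[
    [[-1, 0, 0, 1, 0, 0, 0], [-1, 0, 0, 1, 0, 0, 0], [-1, 0, 0, 0, 0, 0, 0]],
  ],
)

```text
time_s: 9.75
eef_pos: [541.0, -196.8, 137.6]
ee_rot: [0.998, -0.068, -0.001, -0.0]
wrist_force: [-5.2, 0.8, 0.5]
gripper_width: 10.3
gripper_force: 110.0
```

```bash
cat > chk.py <<'E'
from h import *
s=r.get_state();c=capture("wrist");W=wpts(c,s);cv2.imwrite("pics/w4.png",c["img"][60:300,120:520])
R=Ro.from_quat(s["ee_rot"]).as_matrix();L=(W-s["eef_pos"])@R
print(s["eef_pos"],s["wrist_force"],s["ft_torque"])
p=W[(abs(L[...,1])<75)&(L[...,2]>-18)&(L[...,2]<0)&(L[...,0]>28)&(L[...,0]<36)];print("plate top z",np.percentile(p[:,2],[50,80,95]))
I=c["img"].astype(int);bl=(I[...,0]>I[...,2]+30)
f=W[bl&(abs(L[...,1])<8)&(abs(L[...,0])<40)&(L[...,2]<-15)];fl=L[bl&(abs(L[...,1])<8)&(abs(L[...,0])<40)&(L[...,2]<-15)]
if len(f)>20:
    print("fin top z",np.percentile(f[:,2],[20,50,80]),"slope",np.polyfit(fl[:,0],f[:,2],1),"x",np.percentile(fl[:,0],[2,98]))
t=W[(abs(L[...,1])<58)&(L[...,0]>30)&(L[...,0]<90)&(W[...,2]>165)&~bl];print("stand top",np.percentile(t[:,2],[95,99]) if len(t) else 0)
o=(I[...,2]>I[...,0]+90)&(L[...,0]>35)&(L[...,0]<70)&(abs(L[...,1])<25);print("rollers",o.sum(),np.percentile(L[o],[2,50,98],axis=0).round(1) if o.sum() else 0)
E
python3 chk.py
```

```text
[ 541.00976033 -196.81132976  137.58336463] [-5.19159754  0.76097559  0.46266892] [0.2058976  0.77788361 0.21312791]
plate top z [148.23329984 149.07698978 150.66646931]
fin top z [166.2170638  166.69142335 167.16828299] slope [-2.39426799e-03  1.66711672e+02] x [-17.23228382  29.74282018]
stand top [188.99123241 189.44857883]
rollers 635 [[ 42.9 -15.5  53.5]
 [ 47.6  -6.4  55.4]
 [ 52.1  13.5  57. ]]
```

No slip: origin z is 58.7 and home is about 55.5. Continuing to the stop.

>>> servo_tool(
  series=[
    [[-1, 0, 0, 1, 0, 0, 0], [-1, 0, 0, 1, 0, 0, 0], [-1, 0, 0, 0, 0, 0, 0]],
  ],
)

```text
time_s: 10.1
eef_pos: [541.0, -196.7, 134.8]
ee_rot: [0.998, -0.069, -0.001, -0.0]
wrist_force: [-4.8, 0.5, -3.2]
gripper_width: 10.1
gripper_force: 109.1
```

>>> servo_tool(
  series=[
    [[-1, 0, 0, 1, 0, 0, 0], [-1, 0, 0, 0.5, 0, 0, 0], [-1, 0, 0, 0, 0, 0, 0]],
  ],
)

```text
time_s: 10.4
eef_pos: [541.0, -196.8, 134.0]
ee_rot: [0.998, -0.068, -0.001, -0.0]
wrist_force: [-6.6, 1.2, 0.8]
gripper_width: 10.1
gripper_force: 109.5
```

>>> servo_tool(
  series=[
    [[-1, 0, 0, 0.5, 0, 0, 0], [-1, 0, 0, 0.5, 0, 0, 0], [-1, 0, 0, 0, 0, 0, 0]],
  ],
)

```text
time_s: 10.7
eef_pos: [541.0, -196.8, 133.3]
ee_rot: [0.998, -0.068, -0.001, -0.0]
wrist_force: [-8.7, 1.7, 2.9]
gripper_width: 10.3
gripper_force: 110.0
```

>>> servo_tool(
  series=[
    [[-1, 0, 0, 0.5, 0, 0, 0], [-1, 0, 0, 0.5, 0, 0, 0], [-1, 0, 0, 0, 0, 0, 0]],
  ],
)

```text
time_s: 11.0
eef_pos: [541.0, -196.8, 133.2]
ee_rot: [0.998, -0.068, -0.0, 0.0]
wrist_force: [-9.2, 2.0, 8.3]
gripper_width: 10.1
gripper_force: 110.8
```

```bash
python3 chk.py
```

```text
[ 541.04034898 -196.8324409   133.19828917] [-9.1836514   1.96206872  8.32571352] [0.44378919 1.43142777 0.1521632 ]
plate top z [143.9315327  144.73179866 146.54522133]
fin top z [161.86035094 162.33331794 162.82068861] slope [-1.83091308e-03  1.62347511e+02] x [-17.2001164  29.6826682]
stand top [188.98666487 189.46056134]
rollers 754 [[ 42.9 -15.4  49.2]
 [ 47.2  -4.7  51. ]
 [ 51.6  13.6  52.4]]
```

View pics/w4.png

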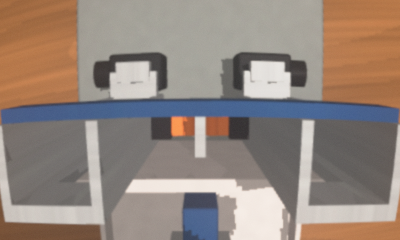

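The crop shows the striker at (200,135) between the orange rollers, with the tray flat on the uprights. The stop is stiff at origin z ≈ 54.5. One last small press, then unload and release.

>>> servo_tool(
  series=[
    [[-1, 0, 0, 0.5, 0, 0, 0], [-1, 0, 0, 0.5, 0, 0, 0], [-1, 0, 0, 0, 0, 0, 0]],
  ],
)

```text
time_s: 11.35
eef_pos: [541.0, -196.8, 133.1]
ee_rot: [0.998, -0.068, -0.0, 0.0]
wrist_force: [-10.9, 3.4, 12.8]
gripper_width: 9.9
gripper_force: 111.8
```

>>> servo_tool(
  series=[
    [[-1, 0, 0, -1, 0, 0, 0], [-1, -0.3, 0, -1, 0, 0, 0], [-1, 0, 0, 0, 0, 0, 0]],
  ],
)

```text
time_s: 11.65
eef_pos: [541.0, -196.8, 133.3]
ee_rot: [0.998, -0.068, -0.0, -0.0]
wrist_force: [-5.8, 1.0, 2.4]
gripper_width: 10.3
gripper_force: 109.6
```

>>> servo_tool(
  series=[
    [[0, 0, 0, 0, 0, 0, 0], [0, 0, 0, 0, 0, 0, 0], [0, 0, 0, 0, 0, 0, 0], [0, 0, 0, 0, 0, 0, 0]],
  ],
  grip_force=30,
)

```text
time_s: 12.05
eef_pos: [542.1, -197.3, 133.2]
ee_rot: [0.998, -0.069, 0.001, 0.0]
wrist_force: [0.9, 0.2, -0.0]
gripper_width: 42.7
gripper_force: 0.0
```

>>> servo_tool(
  series=[
    [[0, -3, 0, -5, 0, 0, 0], [0, -5, 0, -20, 0, 0, 0], [0, -5, 0, -40, 0, 0, 0], [0, -20, 0, -40, 0, 0, 0], [0, -20, 0, -20, 0, 0, 0]],
  ],
)

```text
time_s: 12.55
eef_pos: [489.6, -190.4, 261.8]
ee_rot: [0.998, -0.068, 0.002, 0.001]
wrist_force: [-0.2, 0.4, 0.2]
gripper_width: 42.9
gripper_force: 0.0
```

>>> servo_tool(
  series=[
    [[0, -10, 0, 0, 0, 0, 0], [0, 0, 0, 0, 0, 0, 0], [0, 0, 0, 0, 0, 0, 0]],
  ],
)

```text
time_s: 12.85
eef_pos: [478.7, -188.1, 256.7]
ee_rot: [0.998, -0.069, -0.001, -0.0]
wrist_force: [0.6, -0.7, -1.6]
gripper_width: 42.5
gripper_force: 0.0
```

```bash
python3 - <<'E'
from h import *
s=r.get_state();c=capture("wrist");W=wpts(c,s);b=capture("scene")
a=cv2.resize(b["img"][240:360,270:380],None,fx=4,fy=4);w=cv2.resize(c["img"][0:400,120:520],(480,480))[:, :]
cv2.imwrite("pics/f.png",cv2.hconcat([a[:440,:320],w[:440]]))
I=c["img"].astype(int);bl=(I[...,0]>I[...,2]+30)
th=np.radians(-7.7);e=np.array([np.cos(th),np.sin(th)]);n=np.array([-e[1],e[0]]);O=np.array([576.1,-200.9])
S=np.dstack([(W[...,:2]-O)@e,(W[...,:2]-O)@n,W[...,2]])
print(s["eef_pos"],s["wrist_force"],s["gripper_width"])
rect(S[bl&(abs(S[...,0]+30)<30)&(abs(S[...,1])<15)&(S[...,2]>150)],"fin")
rect(S[~bl&(abs(S[...,0]+3)<5)&(abs(S[...,1])<70)&(S[...,2]>138)&(S[...,2]<150)],"plate")
o=(I[...,2]>I[...,0]+90)&(abs(S[...,0]-13)<12)&(abs(S[...,1])<25)&(S[...,2]>60)
for l,g in(("L",o&(S[...,1]>0)),("R",o&(S[...,1]<0))):
  if g.sum():print(l,g.sum(),np.percentile(S[g],[2,50,98],axis=0).round(1))
E
```

```text
[ 478.65357048 -188.09283575  256.65861828] [ 0.62524855 -0.74662944 -1.6366555 ] 42.50060726206095
fin 1293 [-30.7  -0.2] [10.8 48.4] 89.7 z [160.9 162.1 163.3]
plate 1408 [-2.  -0.2] [  8.  120.3] 0.0 z [140.3 144.2 145.6]
L 180 [[ 7.3  4.4 80.5]
 [12.5  9.4 82.3]
 [18.3 15.  89.1]]
R 143 [[  8.  -14.1  80.3]
 [ 12.6  -9.1  82. ]
 [ 17.6  -4.8  83.7]]
```

View pics/f.png

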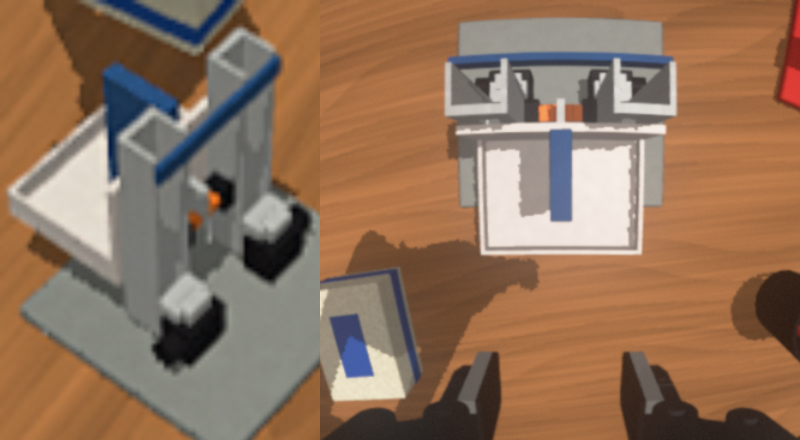

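The tray hangs level, flat on the uprights and centred. The striker sits between rollers that are displaced equally, and it has held its pressed-home height since release. Handing in.

```bash
python3 -c "
from workcell import r
print(r.finish_job())"
```

```text
the job is handed in; nothing more can be done
None
```

The white tray hangs on the grey stand's upper slots, pressed to the stop with the catch's snap seen as a drop in force; it was released and the job handed in after about 13 s, with about 13 N the highest press reading and the bottle, cup and box not touched.

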